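# Half-close the lid of the rice-cake box

### The arm

A 7-joint arm with a two-finger parallel gripper is mounted at the origin on the work surface. World frame = base frame: x ahead of the robot, y to its left, z up, the work surface at z = 0. Lengths are in m, angles in rad, forces in N, time in s.
With the tool pointing down it reaches from about 0.425 to 0.875 m from the base axis. Payload 4.7 kg.
Tool frame: the origin (TCP) lies midway between the tips of the shut fingers; the grasp point (between the pads) lies 19 mm behind it (ctrl.grip_depth is the distance from the TCP to the grasp point, in m); z points along the fingers, y is the direction in which the jaws open and shut (so a half turn about z gives the same grasp; the last joint's range is limited). The gripper opens to 87 mm and grips with 3 to 60 N. Pads are 19 mm wide; open, the fingers measure 117 mm over their backs; the gripper's body (75 mm by 190 mm) begins 51 mm behind the grasp point.
Start: joints at [1.348, 0.321, -0.07, 1.45, 0.023, 1.371, -0.057], TCP at [0.152, -0.632, 0.223] pointing down, gripper open.
Joint ranges: [-2.86, 2.86], [-0.3, 2.09], [-1.38, 1.24], [0.06, 2.45], [-1.56, 4.7], [0.09, 2.05], [-2.69, 2.69]. Speed limits (rad/s): [2.57, 2.57, 3.14, 3.14, 3.14, 3.14, 3.14].

### API

Orientations are given as a rotation vector (axis times angle).
In Python, from bench import ctrl gives the robot as it stands. The module is installed in compiled form; this text tells all that it offers.
- The arm moves only by the shell command python3 -m inch 'ROWS' [FORCE]. ROWS is JSON, a list of rows, each a list of 5 numbers: the opening, from -1 (shut) to 1 (fully open), so that 0 is half open, then the shift along the tool's x, y, z in mm, then the turn about the tool's z in rad. In form: [[fingers, tx, ty, tz, twist], ...]. A call has 1 to 5 rows; each row shifts and turns the pose as measured when the row begins, along the tool's axes as they then stand; what a row does not reach is not made up. A row lasts 1/8 s, in which the tool goes at most 62.5 mm and 10.7 degrees, less where a joint would pass 70% of its speed; a pose out of reach is approached as far as the arm can. A call is refused whole if a number of a shift passes 62.5 or a number of a turn 0.188, either way. A call with a gripper value outside its range is refused whole. The fingers move at their own pace and stop on an object; FORCE is the grip in N (left out, the last holds). Time passes only in rows, so rows that do not move let the fingers close. It gives the time, the measured TCP pose, the force and the opening at its end, in the units of the state.
- ctrl.get_state(): the state, without advancing time (a new reading comes with each control period).
- ctrl.get_image(name): name is "scene" or "top" or "wrist"; returns a dict with "color" (480x640x3 uint8, red, green, blue), "range_z" (480x640 float32, m along the optical axis (not along the pixel's ray), 0 where there is no reading), "K" (3x3 intrinsics, pixels), "distortion" ([k1, k2, p1, p2, k3] as OpenCV has them; the pictures are not rectified), "R" (3x3) and "t" (3): a world point X has camera coordinates R X + t. Camera axes: x right, y down, z forward; pixel columns grow to the right and rows downward; lengths in m; the calibration is good to about 2 mm. A picture is of the moment at which its call begins.
- ctrl.close_job(): hands the job in, once; it reports no verdict.
The state is a dict: "time": time; "joint_positions": joint angles; "qd": joint speeds; "joint_torque": joint torques, N m; "position": TCP position; "tool_rot": TCP orientation; "ft_force": force on the tool from outside, world axes, zero at the start; "torque": the same for the moment, N m; "grip_width": opening from 0.0 (shut) to 1.0 (fully open).
Only numpy, scipy, OpenCV 4.12 (cv2) and the standard library are available. Lean on these libraries where they do the work, as an engineer would, in place of code of your own. Each camera call takes 0.05 s, during which the arm holds its last target. There are 200 camera calls.

### The job

Fold the wide-open lid of the wooden box that holds the green leaf-wrapped cakes down to half open, 45 degrees above shut, and leave it standing there by itself, so that the cakes are covered but can still steam off. Leave the lid of the other box, the one with the bowls, as it is.

Things in the scene. Friction and masses are not known exactly. Their poses are not given: they have to be found in the camera images.
- cake_box: Light wooden box fixed to the table, open top, full of square green leaf-wrapped cakes with straw bands. 160 mm along its x, 200 along y, 100 high, walls 6. Origin: centre of its underside. z up; x points from the hinge side (nearer the robot) to the far side; turned up to 26 degrees. The lid's hinge line runs along y on the top rim, 80 mm from the origin along -x, 100 mm up.
- cake_lid (a joint): Angle of its lid, rad: 0 shut flat on the rim, 0.785 half open, 1.57 upright, more leans back to the robot; starts at 1.6 to 1.85, limit 1.95. Plain brown board, no handle: 160 mm from hinge to free edge, 200 wide, 8 thick (inner face on the hinge line), 180 g. Stiff hinge: stays where it is left; 1 to 3 N at the free edge move it. Outer face looks to the robot when open, up when shut.
- cake_lid_edge (a point): Middle of the free edge of the cake box's lid, half-way through its thickness; moves with the lid. Its x points from the hinge to the free edge, y along the hinge line, z out of the lid's outer face.
- bowl_lid_edge (a point): The same point on the lid of the other box, which is alike, stands beside the cake box and is filled with blue-white bowls. That lid stands open in the same way and must be left alone.

How it is judged:
At the end, for the whole second after the job is handed in: The cake box's lid stands still by itself at 45 degrees above shut, within 11 degrees either way; the free edge of the bowl box's lid is within 30 mm of where it began (value of joint cake_lid between 0.593 and 0.977 rad and velocity of joint cake_lid between -0.05 and 0.05 rad/s and distance of bowl_lid_edge from where it was at the start of the episode below 0.03 m); the robot touches nothing.
It fails at once if the bowl box's lid was moved (its free edge by more than 30 mm) (distance of bowl_lid_edge from where it was at the start of the episode above 0.03 m).
It also fails if it takes over 29 s, if anything falls off the work surface, if the arm or the gripper's body presses on something with over 40 N, if the wrist force passes 120 N, or if a joint passes its speed limit or range.

## Working session

There is one attempt and no reset: what is moved stays moved. The work goes in short steps, Python scripts to look and compute and a shell command to move; the robot and the scene stay as the last step left them, time stands still between calls to the robot, and variables do not carry over. Pictures are saved under pics/ and viewed, about 8 in all and at most 12, crops included, and the job is handed in when it is done.

```bash
mkdir -p pics; python3 - <<'E'
from bench import ctrl
import cv2,numpy as np
s=ctrl.get_state();print({k:np.round(v,3).tolist() for k,v in s.items()})
ims=[]
for n in("scene","top"):
    d=ctrl.get_image(n);np.savez(f"{n}0.npz",**d)
    cv2.imwrite(f"pics/{n}0.png",d["color"][...,::-1]);print(n,np.round(-d["R"].T@d["t"],3),np.round(d["R"],2).tolist())
E
```

```text
{'time': 0.0, 'joint_positions': [1.348, 0.322, -0.07, 1.452, 0.023, 1.371, -0.057], 'qd': [-0.001, 0.001, 0.001, -0.001, 0.001, -0.001, -0.001], 'joint_torque': [0.0, -49.128, -0.403, -31.252, -0.064, 0.044, 0.0], 'position': [0.152, -0.631, 0.221], 'tool_rot': [-3.118, -0.371, 0.001], 'ft_force': [0.108, -0.245, -0.206], 'torque': [0.023, -0.015, 0.012], 'grip_width': 0.999}
scene [ 1.434 -0.047  0.593] [[0.03, 1.0, 0.0], [0.54, -0.02, -0.84], [-0.84, 0.03, -0.54]]
top [ 0.532 -0.029  0.867] [[0.02, -1.0, 0.0], [-0.98, -0.02, -0.18], [0.18, 0.0, -0.98]]
```

View pics/scene0.png

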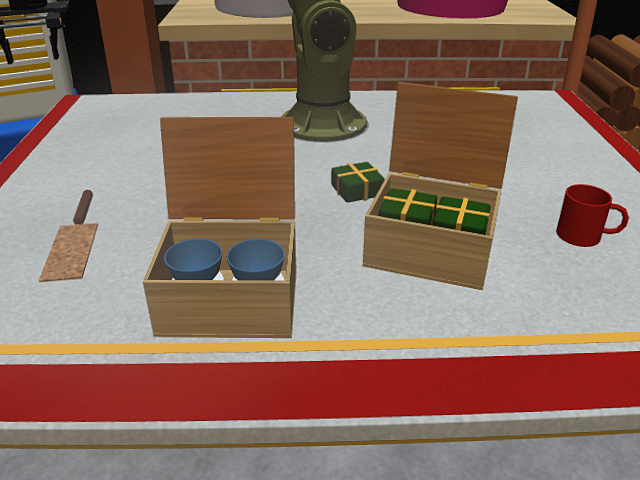

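View pics/top0.png

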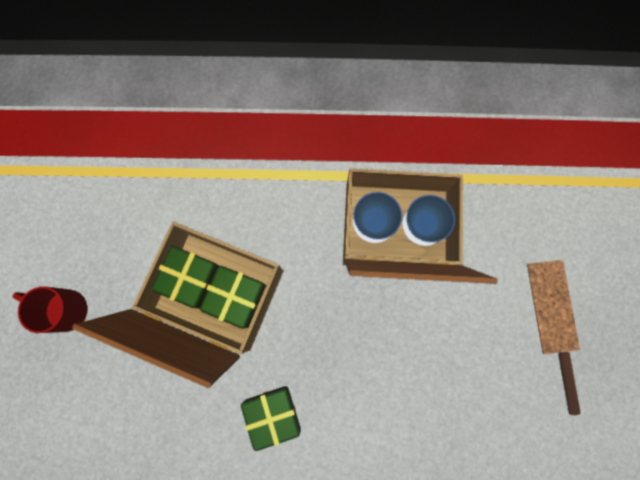

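The cake box is the one at y>0 (scene ~(430,220), top ~(210,285)). Its lid's free edge runs (399,83)-(517,96) in scene and (76,326)-(210,386) in top. The hinge runs (391,172)-(503,186) in scene. Next I measure the lid plane and corners.

```bash
cat > h.py <<'E'
import numpy as np,cv2
def rays(d,uv):
    p=cv2.undistortPoints(np.float64(uv).reshape(-1,1,2),d["K"],d["distortion"]).reshape(-1,2)
    return np.c_[p,np.ones(len(p))]
def world(d,uv,z): return (rays(d,uv)*np.asarray(z)[:,None]-d["t"])@d["R"]
def lidfit(d,poly):
    m=np.zeros((480,640),np.uint8);cv2.fillConvexPoly(m,np.int32(poly),1);m=cv2.erode(m,np.ones((9,9)))
    m&=(d["range_z"]>0).astype(np.uint8);v,u=np.nonzero(m)
    P=world(d,np.c_[u,v],d["range_z"][v,u])
    for _ in range(3):
        c=P.mean(0);n=np.linalg.svd(P-c,full_matrices=False)[2][2];r=(P-c)@n
        P=P[abs(r)<max(2.5*r.std(),.002)]
    return c,n*np.sign(n[0]),r.std()
def onplane(d,uv,c,n):
    D=rays(d,uv)@d["R"];o=-d["R"].T@d["t"]
    return o+D*(((c-o)@n)/(D@n))[:,None]
E
python3 - <<'E'
from h import *
d=dict(np.load("scene0.npz"))
for nm,p in (("cake",[(399,83),(517,96),(503,186),(391,172)]),("bowl",[(162,117),(294,117),(295,219),(168,219)])):
    c,n,s=lidfit(d,p);Q=onplane(d,p,c,n)
    print(nm,"n",n.round(3),"std",s.round(4),"corners",Q.round(3).tolist())
    print(" width",np.linalg.norm(Q[0]-Q[1]).round(3),np.linalg.norm(Q[3]-Q[2]).round(3),"height",np.linalg.norm(Q[0]-Q[3]).round(3),
     "angle",(np.pi/2+np.arctan2(n[2],np.hypot(n[0],n[1]))).round(3),"yaw",np.arctan2(n[1],n[0]).round(3))
# top view check: hinge end rays at z=.1
t=dict(np.load("top0.npz"))
print(onplane(t,[(135,308),(241,352),(172,222),(282,266)],np.array([0,0,.1]),np.array([0,0,1.])).round(3))
print(onplane(t,[(76,326),(210,386)],np.array([0,0,.255]),np.array([0,0,1.])).round(3))
E
```

```text
cake n [ 0.922 -0.349  0.165] std 0.0018 corners [[0.448, 0.114, 0.258], [0.517, 0.298, 0.26], [0.542, 0.291, 0.108], [0.473, 0.107, 0.102]]
 width 0.196 0.197 height 0.159 angle 1.736 yaw -0.362
bowl n [ 0.974 -0.034  0.225] std 0.0015 corners [[0.59, -0.259, 0.258], [0.597, -0.062, 0.258], [0.632, -0.064, 0.103], [0.626, -0.264, 0.102]]
 width 0.197 0.2 height 0.16 angle 1.797 yaw -0.035
[[0.543 0.281 0.1  ]
 [0.476 0.101 0.1  ]
 [0.69  0.23  0.1  ]
 [0.618 0.039 0.1  ]]
[[0.515 0.295 0.255]
 [0.444 0.113 0.255]]
```

Both views agree: hinge middle is about (0.508, 0.197, 0.1), yaw -0.36, lid at 1.736 rad. Tool x is tangential and y radial, so I lift first and then swing round with a twist.

```bash
cat > go.py <<'E'
# where the TCP is in the hinge frame (u along box x, v along hinge, z), and shift to a target in tool axes
import sys,numpy as np
from bench import ctrl
from scipy.spatial.transform import Rotation as Ro
s=ctrl.get_state();p=np.array(s["position"]);R=Ro.from_rotvec(s["tool_rot"]).as_matrix()
H=np.array([.508,.197,0]);B=Ro.from_euler("z",-.362).as_matrix()
print("t",round(s["time"],2),"p",p.round(3),"yaw",np.arctan2(R[1,0],R[0,0]).round(3),"tilt",R[2,2].round(4),"uvz",(B.T@(p-H)).round(3),"F",np.round(s["ft_force"],1),"q",np.round(s["joint_positions"],2))
if len(sys.argv)>1:
    T=H+B@np.array(list(map(float,sys.argv[1:4])))
    print("target",T.round(3),"tool shift mm",(R.T@(T-p)*1000).round(0))
E
python3 -m inch '[[-1,0,0,-50,0],[-1,0,0,-50,0],[-1,0,0,-50,0],[-1,30,0,-20,-0.1],[-1,50,0,0,-0.15]]' 
python3 -m inch '[[-1,60,0,0,-0.17],[-1,60,0,0,-0.17],[-1,60,0,0,-0.17]]'; python3 go.py -0.09 0 0.36
```

```text
time: 0.72
position: [0.2242, -0.6088, 0.3923]
tool_rot: [-3.041, -0.75, 0.004]
ft_force: [0.9, -0.5, -0.2]
grip_width: 0.517
time: 1.1
position: [0.3683, -0.4984, 0.3899]
tool_rot: [-2.741, -1.51, 0.001]
ft_force: [0.9, -0.0, -0.1]
grip_width: 0.175
t 1.1 p [ 0.368 -0.498  0.39 ] yaw 1.007 tilt -0.9999 uvz [ 0.116 -0.7    0.39 ] F [ 0.9 -0.  -0.1] q [ 1.11  0.26 -0.28  1.21  0.07  1.7   0.28]
target [0.424 0.229 0.36 ] tool shift mm [ 644. -341.   37.]
```

```bash
python3 -m inch '[[-1,60,0,0,-0.17],[-1,60,0,0,-0.17],[-1,60,0,0,-0.17],[-1,60,0,0,-0.17],[-1,60,0,0,-0.17]]' 
python3 -m inch '[[-1,60,0,0,-0.17],[-1,60,0,0,-0.17],[-1,60,0,0,-0.17]]'; python3 go.py -0.09 0 0.36
```

```text
time: 1.72
position: [0.4335, -0.2028, 0.3885]
tool_rot: [-1.828, -2.533, -0.012]
ft_force: [0.5, -0.1, 1.1]
grip_width: 0.008
time: 2.1
position: [0.3739, -0.0697, 0.3937]
tool_rot: [-1.274, -2.857, -0.006]
ft_force: [0.5, -0.5, 0.9]
grip_width: 0.007
t 2.1 p [ 0.374 -0.07   0.394] yaw 2.303 tilt -0.9999 uvz [-0.031 -0.297  0.394] F [ 0.5 -0.5  0.9] q [ 0.66 -0.28 -0.4   1.71 -0.12  1.7   0.99]
target [0.424 0.229 0.36 ] tool shift mm [188. 237.  36.]
```

```bash
python3 -m inch '[[-1,20,55,0,0],[-1,40,45,0,0],[-1,40,45,0,0],[-1,40,45,0,0],[-1,30,30,0,-0.1]]' ; python3 go.py -0.09 0 0.36
```

```text
time: 2.72
position: [0.4241, 0.2087, 0.3955]
tool_rot: [-1.139, -2.918, -0.007]
ft_force: [-0.0, -1.1, -1.1]
grip_width: 0.004
t 2.73 p [0.424 0.209 0.395] yaw 2.397 tilt -0.9999 uvz [-0.083 -0.019  0.395] F [-0.  -1.1 -1.1] q [ 0.46 -0.09 -0.88  1.53 -0.08  1.67  0.4 ]
target [0.424 0.229 0.36 ] tool shift mm [13. 15. 36.]
```

```bash
python3 -m inch '[[-1,5,5,0,-0.15],[-1,5,5,0,-0.15],[-1,0,0,40,-0.1],[-1,0,0,40,0],[-1,0,0,0,0]]' ; python3 go.py -0.08 0 0.22
```

```text
time: 3.35
position: [0.4192, 0.2292, 0.3127]
tool_rot: [-0.498, -3.091, -0.011]
ft_force: [-0.4, 0.5, 0.8]
grip_width: 0.006
t 3.35 p [0.419 0.229 0.313] yaw 2.822 tilt -0.9999 uvz [-0.094 -0.001  0.313] F [-0.4  0.5  0.8] q [ 0.41 -0.07 -0.9   1.68 -0.07  1.51  0.77]
target [0.433 0.225 0.22 ] tool shift mm [-16.   0.  93.]
```

```bash
python3 -m inch '[[-1,0,0,45,0],[-1,0,0,45,0],[-1,0,0,0,0]]' ; python3 go.py -0.04 0 0.215
python3 - <<'E'
from bench import ctrl;import cv2
cv2.imwrite("pics/s1.png",ctrl.get_image("scene")["color"][:,:,::-1])
E
```

```text
time: 3.72
position: [0.4213, 0.2309, 0.2258]
tool_rot: [-0.5, -3.097, -0.016]
ft_force: [-0.9, 0.3, 0.1]
grip_width: 0.004
t 3.73 p [0.421 0.231 0.226] yaw 2.821 tilt -0.9999 uvz [-0.093  0.001  0.226] F [-0.9  0.3  0.1] q [ 0.4  -0.02 -0.92  1.83 -0.03  1.33  0.74]
target [0.471 0.211 0.215] tool shift mm [-53.  -3.  10.]
```

View pics/s1.png

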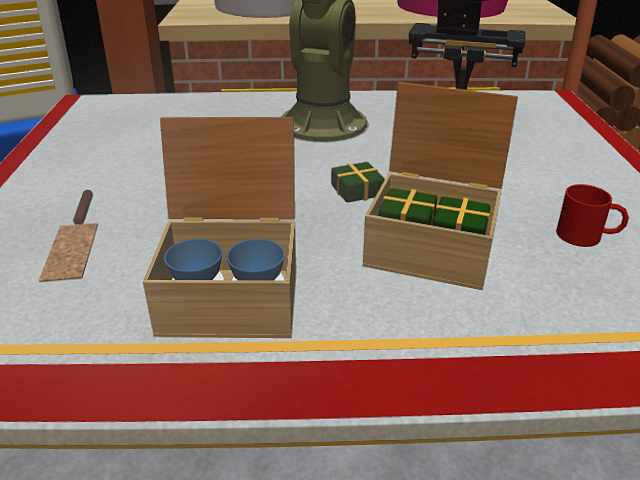

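The gripper is behind the cake lid and centred on it (fingers near (465,75)), with its wide side along the hinge. Push the lid forward while sinking slightly.

```bash
python3 -m inch '[[-1,-25,0,4,0],[-1,-20,0,4,0],[-1,-15,0,3,0],[-1,-15,0,3,0],[-1,-15,0,3,0]]' ; python3 go.py 0.065 0 0.195
```

```text
time: 4.4
position: [0.5157, 0.2057, 0.2232]
tool_rot: [0.5, 3.09, 0.027]
ft_force: [-1.5, -0.1, 1.8]
grip_width: 0.003
t 4.4 p [0.516 0.206 0.223] yaw 2.821 tilt -0.9998 uvz [0.004 0.011 0.223] F [-1.5 -0.1  1.8] q [ 0.38  0.19 -0.89  1.68  0.15  1.32  0.71]
target [0.569 0.174 0.195] tool shift mm [-60. -14.  28.]
```

```bash
python3 -m inch '[[-1,-14,-4,10,0],[-1,-14,-4,10,0],[-1,-12,-2,8,0]]' ; python3 go.py 0.065 0 0.195
```

```text
time: 4.78
position: [0.5545, 0.1841, 0.1946]
tool_rot: [0.498, 3.088, 0.032]
ft_force: [-0.2, 1.2, 2.1]
grip_width: 0.009
t 4.78 p [0.554 0.184 0.195] yaw 2.821 tilt -0.9997 uvz [0.048 0.004 0.195] F [-0.2  1.2  2.1] q [ 0.37  0.28 -0.86  1.65  0.21  1.28  0.73]
target [0.569 0.174 0.195] tool shift mm [-17.  -5.  -0.]
```

```bash
python3 -m inch '[[-1,-11,-2,0,0],[-1,-8,-2,0,0],[-1,0,0,0,0]]' ; python3 go.py 0.075 0 0.195
python3 - <<'E'
from bench import ctrl;import cv2,numpy as np
d=ctrl.get_image("scene");np.savez("s2.npz",**d);cv2.imwrite("pics/s2.png",d["color"][:,:,::-1])
E
```

```text
time: 5.15
position: [0.5719, 0.1723, 0.1925]
tool_rot: [0.5, 3.091, 0.029]
ft_force: [-0.2, 0.7, 0.0]
grip_width: 0.003
t 5.15 p [0.572 0.172 0.193] yaw 2.82 tilt -0.9998 uvz [ 0.068 -0.     0.193] F [-0.2  0.7  0. ] q [ 0.37  0.32 -0.85  1.62  0.23  1.29  0.74]
target [0.578 0.17  0.195] tool shift mm [-7.  0. -2.]
```

View pics/s2.png

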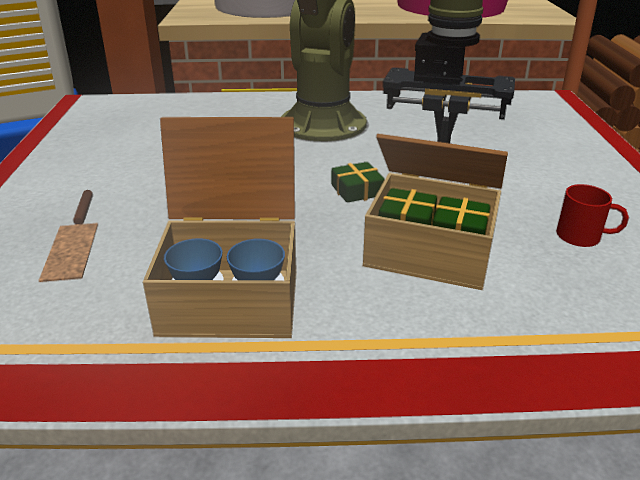

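The lid is folded forward, with its free edge now at (378,137)-(506,152). I back the gripper off up and to the rear, then measure.

```bash
python3 -m inch '[[-1,20,0,-20,0],[-1,30,0,-40,0],[-1,40,0,-40,0],[-1,0,0,0,0],[-1,0,0,0,0]]'; python3 go.py
cat > m.py <<'E'
from h import *
from bench import ctrl
d=ctrl.get_image("scene");np.savez("s3.npz",**d)
p=[(384,145),(504,158),(500,182),(394,170)]
c,n,s=lidfit(d,p);print("n",n.round(3),"std",s.round(4),"angle",(np.pi/2+np.arctan2(n[2],np.hypot(n[0],n[1]))).round(3))
Q=onplane(d,[(379,138),(506,152),(391,172),(503,186)],c,n);print(Q.round(3).tolist())
b=[(162,117),(294,117),(295,219),(168,219)];c,n,s=lidfit(d,b);print("bowl",onplane(d,b[:2],c,n).round(3).tolist())
t=ctrl.get_image("top");cv2.imwrite("pics/top3.png",t["color"][...,::-1])
cv2.imwrite("pics/scene3.png",d["color"][...,::-1])
E
python3 m.py
```

```text
time: 5.82
position: [0.4842, 0.1978, 0.2952]
tool_rot: [0.502, 3.084, 0.023]
ft_force: [0.3, -0.5, -0.1]
grip_width: 0.004
t 5.83 p [0.484 0.198 0.295] yaw 2.819 tilt -0.9998 uvz [-0.023 -0.008  0.295] F [ 0.3 -0.5 -0.1] q [ 0.45  0.05 -0.91  1.64  0.04  1.45  0.79]
n [ 0.664 -0.25  -0.705] std 0.0006 angle 0.789
[[0.58, 0.068, 0.215], [0.657, 0.243, 0.226], [0.475, 0.107, 0.102], [0.556, 0.286, 0.115]]
bowl [[0.59, -0.259, 0.258], [0.597, -0.062, 0.258]]
```

View pics/scene3.png

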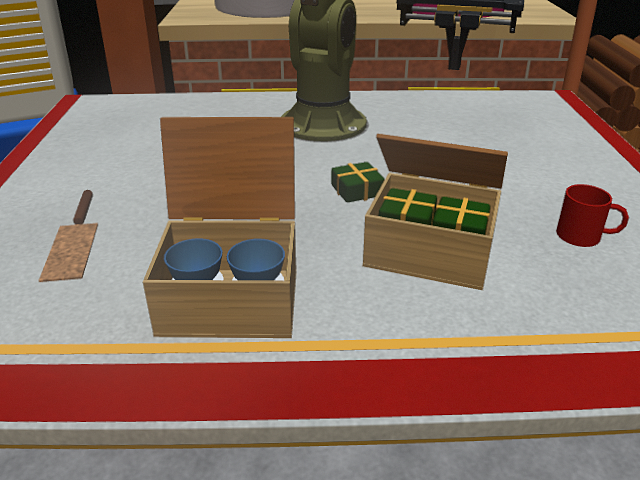

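View pics/top3.png

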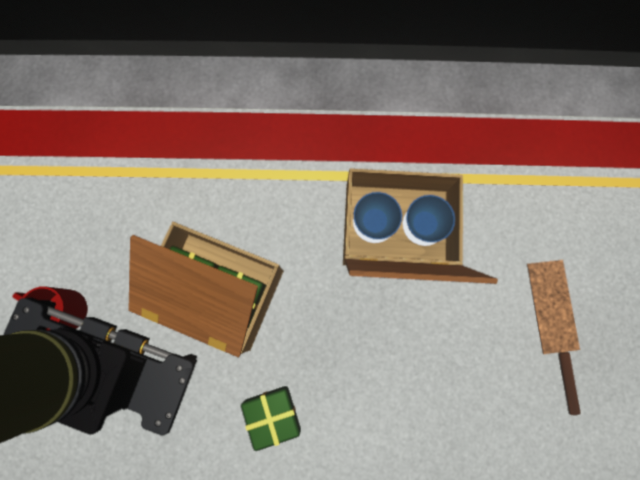

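The lid measures 0.789 rad and stayed put after the gripper let go. In the scene view its free edge is still at (378,137)-(506,152), and in the top view the board covers the cakes at (130,236)-(257,290). The gripper is clear of everything and the bowl lid hasn't moved. Handing in.

```bash
python3 -m inch '[[-1,0,0,-10,0],[-1,0,0,0,0],[-1,0,0,0,0]]'; python3 -c "
from bench import ctrl;print(ctrl.get_state()['time'],ctrl.close_job())"
```

```text
time: 6.3
position: [0.4843, 0.1972, 0.3034]
tool_rot: [0.504, 3.09, 0.025]
ft_force: [-0.7, 0.0, -0.4]
grip_width: 0.003
the job is handed in; nothing more can be done
6.3 None
```

The cake box's lid now stands by itself at half open. I pushed it down from behind with the shut fingers, then backed the gripper off up and to the rear. The job was handed in at 6.3 s.

- **Lid angle:** it measured 0.789 rad after release (target 0.785, allowed 0.593 to 0.977). The plane fit was good to 0.6 mm. I measured the angle only once after release, but the lid looks the same in the pictures before and after I backed off.
- **Bowl lid:** its free-edge corners measured the same before and after, to the millimetre.
- **Contact:** the gripper was clear of the lid in both views, and the wrist force read below 1 N.
- **Off-target reading:** one far hinge corner came out about 15 mm off on the last fit. I put this down to reusing the earlier pixel positions at a flat viewing angle. The angle doesn't depend on that corner.

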